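# Latch the clay chest

## Robot

A 7-joint arm with a two-finger parallel gripper is mounted at the origin on the work surface. World frame = base frame: x ahead of the robot, y to its left, z up, the work surface at z = 0. Lengths are in m, angles in degrees, forces in N, time in s.
With the tool pointing down it reaches from about 0.4 to 0.9 m from the base axis. Payload 5.5 kg.
Tool frame: the origin (TCP) lies on the centre line of the jaws, within the pads' length; the fingertips stand 11 mm ahead of it and the grasp point (between the pads) lies 8 mm behind it (arm.tip_extent is the z of the fingertips in the tool frame, in m); z points along the fingers, y is the line along which they close (so a half turn about z gives the same grasp; the last joint's range is limited). The gripper opens to 92 mm and grips with 3 to 60 N. Pads are 19 mm wide; open, the fingers measure 130 mm over their backs; the gripper's body (75 mm by 190 mm) begins 47 mm behind the grasp point.
Start: joints at [-48.575, 28.699, -24.465, 88.831, 12.651, 65.22, -12.049], TCP at [0.288, 0.583, 0.238] pointing down, gripper open.
Joint ranges: [-164.97, 164.97], [-17.58, 116.51], [-87.97, 89.64], [11.32, 138.91], [-80.73, 260.73], [10.89, 115.49], [-147.41, 147.41]. Speed limits (degrees/s): [147.25, 147.25, 180, 180, 180, 180, 180].

## Interface

Orientations are given as [roll, pitch, yaw] about the fixed x, y, z axes, in that order (R = Rz(yaw) Ry(pitch) Rx(roll)).
In Python, from cell import arm gives the robot as it stands.
- The arm moves only by the tool send_rows, never from a script. Its argument "targets" is a list of rows, each an object of numbers: "claw": the opening, from 0 (shut) to 1 (fully open); "x", "y", "z": the shift along the tool's x, y, z each as a share of 300 mm, from -1 to 1; "roll": the turn about the tool's z as a share of 45 degrees, from -1 to 1. In form: [{"claw": .., "x": .., "y": .., "z": .., "roll": ..}, ...]. A call has 1 to 8 rows; each row shifts and turns the commanded pose from where the row before left it, along the tool's axes as they then stand; what a row does not reach is not made up. A row lasts 1/10 s, in which the tool goes at most 50 mm and 8.59 degrees, less where a joint would pass 70% of its speed; a pose out of reach is approached as far as the arm can. A call with a number of a shift or a turn outside -1 to 1 is refused whole. A call with a gripper value outside its range is refused whole. The fingers move at their own pace and stop on an object; "force" is the grip in N (left out, the last holds). Time passes only in rows, so rows that do not move let the fingers close. It gives the time, the measured TCP pose, the force, the opening and the grip force at its end, in the units of the state.
- arm.get_obs(): the state, without advancing time (a new reading comes with each control period).
- arm.camera(name): name is "scene" or "side" or "wrist"; returns a dict with "img" (480x640x3 uint8, red, green, blue), "intrinsics" (3x3 intrinsics, pixels), "eye" and "attitude" of the camera in the world; the wrist camera has in their place "T_tool_cam" (4x4, takes a point from camera to tool coordinates, whose origin is the TCP and whose axes are the flange's). Camera axes: x right, y down, z forward; pixel columns grow to the right and rows downward; lengths in m; the calibration is good to about 2 mm. A picture is of the moment at which its call begins: read the wrist's pose just before it. There is no depth.
- arm.close_job(): hands the job in; it is judged then, once.
Trained networks look in the newest picture that a camera, given by its name, has taken for a name from the list of things; names that differ only in an ending like _2 or _b are one class to them, and where a whole thing is asked for, a point or a joint stands for the part that bears it (a point fixed in the world has none). Each returns a list of dicts, best first, with "p" (0 to 1); they miss things now and then, are a little off and sometimes report something else, mostly with a low value. They report only what shows in the picture. A call takes as long as a camera call.
- arm.look_for(query, camera): "xy" ([column, row] in pixels, amid what is visible of it).
- arm.silhouettes(query, camera): "region" (480x640 bool, what is visible of it) and "xy" ([column, row] in pixels, amid what is visible of it).
The state is a dict: "clock": time; "joints": joint angles; "joint_vel": joint speeds; "joint_efforts": joint torques, N m; "tcp_pos": TCP position; "eef_rot": TCP orientation; "force": force on the tool from outside, world axes, zero at the start; "torque": the same for the moment, N m; "finger_gap": finger opening in m; "grasp_force": force on a finger pad.
Only numpy, scipy, OpenCV 4.12 (cv2) and the standard library are available. Lean on these libraries where they do the work, as an engineer would, in place of code of your own. Each camera call takes 0.05 s, during which the arm holds its last target. There are 200 camera calls.

## Task

Fasten the draw latch on the front of the red clay chest: swing its brass wire loop over the hook on the lid so that the bar sits down in the hook, then push the steel lever down and in past its dead point until it lies home against its stop and the lid is pulled tight on its seal; bed it there with a firm push of about 15 N held for a moment. Feel your way: do not jam or force the wire on the lid, push the lever without squeezing it and never harder than 20 N, do not lean on the lid, and leave the other things on the bench where they are.

Things in the scene. Friction and masses are not known exactly. Their poses are not given: they have to be found in the camera images.
- chest: Red steel clay chest, fixed, 180 deep (x) x 300 wide (y) mm, rim 110 mm high, 145 mm with its lid. Origin: centre of its underside, on the bench. Own axes: z up, x from the front (latch) face to the back, y along the width; the front face is the plane x = -90 mm. The latch sits in the middle of the front (y = 0).
- lid: Red lid, 180 x 300 x 28 mm, hinged along the back. Origin on the hinge line, at chest x +90 mm, 112 mm above its underside. Pulled tight, its axes are parallel to the chest's; loose, as at the start, it rides on its rubber seal with the front edge 5 mm high (0.027 rad). Pulling it tight takes about 110 N at the front edge, which the latch gives.
- keeper (a point): Steel hook on the lid's front, 22 mm wide: a shelf 21.5 mm out from the lid's flat face with an upturned lip 3 mm thick on its edge, top 4.5 mm over the shelf. The groove is 7.5 mm wide between the lip and a back wall 12 mm high. This point: where the loop bar's centre sits, mid groove, 15 mm out of the lid's face, 2 mm over the shelf, 16 mm below the lid's top. Axes as the lid's.
- lever: Steel lever, 26 mm wide, 3 mm thick, reaching 70 mm from its pin. Origin: the pin (along chest y), 27 mm out of the front face, 82 mm above the underside. Home, its axes are the chest's and it hangs down -z, outer face 8 mm out of the pin. It turns about +y: tip out (-x) and up, to 2.0 rad, and stays where left (0.03 N m friction). At the start 1.3 to 1.6 rad out.
- lever_lip (a point): Outer face of the lever's flared finger lip: 60 mm down the lever from the pin, 9.5 mm out of it. Axes as the lever's (lever_c1 is the lip, lever_c0 the blade). With the loop hooked, slack ends at about 1.2 rad; pushing in from there takes up to about 0.3 N m (5 N here), most between 0.8 and 0.5 rad, falling to none at dead centre, 0.09 rad before home, whence it snaps home.
- loop: Brass wire loop: two straight legs of 4 mm wire, 38 mm over all, and a crossbar with end knobs 56 mm from its pin. Origin: that pin, carried by the lever 13 mm from the lever's pin (below it and 2 mm out when home), so moving the loop turns the lever. It swings, stays where left (0.006 N m friction), has 1.5 mm side play. At the start it leans out above the lever, which fits between its legs.
- loop_bar (a point): Middle of the loop's crossbar (4 mm wire, along chest y). A round thumb knob, 8 mm across and 6 mm long, stands out from each end of the bar: 46 mm over the knobs, to pinch the loop by (20 to 30 N holds it). Held, it turns only stiffly between the pads: let the hand tilt along with it.
- jar_green: Bystander: green glass jar, 68 mm across, 100 mm high; origin under its centre.
- jar_amber: Bystander: amber glass jar, 68 mm across, 100 mm high; origin under its centre.
- wood_block: Bystander: upright wooden block 50 x 50 x 90 mm; origin under its centre.
- clay_cake: Bystander: round fired-clay cake, 90 mm across, 21 mm high; origin under its centre.
- tape: Bystander: small roll, 56 mm across, 20 mm high; origin under its centre.
- driver: Bystander: screwdriver with wooden handle, 190 mm long, lying along its x.
- scraper: Bystander: scraper with wooden handle, about 150 mm long, lying along its x.

How it is judged:
By the outcome, as a careful person would: the job done as asked, in the order asked, and still so for the second after the job is handed in, with the robot touching nothing.
It also fails if it takes over 61 s, if anything falls off the work surface, if the arm or the gripper's body presses on something with over 40 N, if the wrist force passes 120 N, or if a joint passes its speed limit or range.

## Working session

There is one attempt and no reset: what is moved stays moved. The work goes in short steps, Python scripts to look and compute and a tool call to move; the robot and the scene stay as the last step left them, time stands still between calls to the robot, and variables do not carry over. Pictures are saved under pics/ and viewed, at most 10 in all, crops included, and the job is handed in when it is done.

Besides the shell and the picture viewer there is one more tool, called as a command line: name --argument value ..., lists and objects as JSON in quotes. send_rows: Moves the arm, as the interface text tells. Its arguments: {"type":"object","properties":{"targets":{"type":"array","items":{"type":"object","properties":{"claw":{"type":"number"},"x":{"type":"number"},"y":{"type":"number"},"z":{"type":"number"},"roll":{"type":"number"}}}},"force":{"type":"number"}},"required":["targets"]}

```bash
ls; mkdir -p pics; python3 - <<'E'
from cell import arm
import cv2,numpy as np
o=arm.get_obs();print(o)
for c in ["scene","side"]:
    r=arm.camera(c);cv2.imwrite(f"pics/{c}0.png",r["img"][:,:,::-1])
    print(c,r["intrinsics"],r["eye"],r["attitude"])
    for q in ["chest","lid","keeper","lever","lever_lip","loop","loop_bar"]:
        print(q,[(np.round(d["xy"],1).tolist(),round(d["p"],2)) for d in arm.look_for(q,c)[:2]])
E
```

```text
pics
{'clock': 0.0, 'joints': array([-48.57456678,  28.75349096, -24.45366149,  88.89215095,
        12.65093552,  65.22087071, -12.04744775]), 'joint_vel': array([0.0288906 , 0.04796559, 0.00142958, 0.02745858, 0.08037369,
       0.02277427, 0.01091445]), 'joint_efforts': array([ 3.92452494e-04, -5.66595519e+01, -5.81668630e+00, -2.79113066e+01,
       -6.88978611e-02,  3.09238583e-02,  1.77426105e-04]), 'tcp_pos': array([0.28818618, 0.58184851, 0.23667738]), 'eef_rot': array([-1.79887087e+02, -3.55238414e-03,  1.53660231e+02]), 'force': array([ 0.39328819, -0.06649922,  0.19393994]), 'torque': array([-0.00266654,  0.0036226 ,  0.02604256]), 'grasp_force': 0.0, 'finger_gap': 0.09206261646235693}
scene [[556.36491646   0.         319.02719523]
 [  0.         556.36491646 234.08480511]
 [  0.           0.           1.        ]] [ 1.31136824 -0.3194948   0.8294692 ] [-130.27215464   -0.92693191   64.13318794]
chest [([289.9, 274.6], 0.38)]
lid [([203.1, 288.0], 0.65), ([290.6, 283.3], 0.61)]
keeper [([199.3, 283.5], 0.61)]
lever [([286.5, 285.3], 0.73)]
lever_lip [([284.2, 286.9], 0.61)]
loop [([296.3, 272.8], 0.46)]
loop_bar [([300.3, 280.2], 0.54), ([207.7, 293.3], 0.5)]
side [[501.96113719   0.         322.38620162]
 [  0.         501.96113719 240.59413712]
 [  0.           0.           1.        ]] [ 0.23557996 -0.47192963  0.68775089] [-133.11205923   -0.390137    -30.94669867]
chest [([423.7, 352.9], 0.92)]
lid [([427.9, 340.1], 0.74)]
keeper [([423.7, 335.0], 0.66), ([468.6, 258.2], 0.6)]
lever [([391.9, 267.5], 0.95), ([411.6, 256.5], 0.55)]
lever_lip [([267.9, 181.7], 0.73)]
loop [([382.2, 253.9], 0.56), ([426.5, 340.5], 0.33)]
loop_bar [([401.0, 249.4], 0.51)]
```

```bash
python3 - <<'E'
import cv2,numpy as np
a=cv2.imread("pics/scene0.png");b=cv2.imread("pics/side0.png")
cv2.imwrite("pics/both.png",np.hstack([cv2.resize(a,(400,300)),cv2.resize(b,(400,300))]))
c=b[180:330,290:490];cv2.imwrite("pics/sidecrop.png",cv2.resize(c,(800,600),interpolation=cv2.INTER_CUBIC))
E
```

```text
(no output)
```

View pics/both.png

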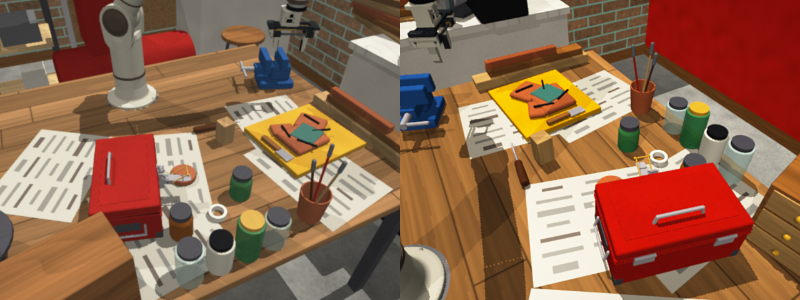

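View pics/sidecrop.png

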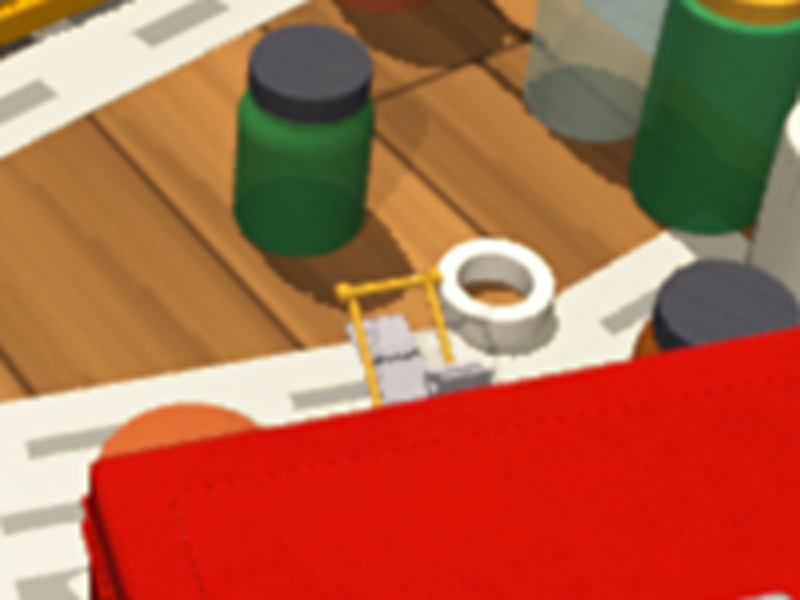

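The side view shows the loop's knobs at about (376,252) and (399,248), the lever between the legs, and the keeper at about (405,274). The chest's front faces away from the side camera.

```bash
python3 - <<'E'
import cv2,numpy as np
b=cv2.imread("pics/scene0.png")
c=b[200:350,140:340];cv2.imwrite("pics/scenecrop.png",cv2.resize(c,(800,600),interpolation=cv2.INTER_CUBIC))
E
cat > h.py <<'E'
import numpy as np,cv2
from scipy.spatial.transform import Rotation as R
from cell import arm
def cam(c):
    if c=="wrist":
        o=arm.get_obs();r=arm.camera(c)
        T=np.eye(4);T[:3,:3]=R.from_euler("xyz",o["eef_rot"],degrees=True).as_matrix();T[:3,3]=o["tcp_pos"]
        T=T@np.array(r["T_tool_cam"])
    else:
        r=arm.camera(c);T=np.eye(4);T[:3,:3]=R.from_euler("xyz",r["attitude"],degrees=True).as_matrix();T[:3,3]=r["eye"]
    return r["img"],np.array(r["intrinsics"]),T
def ray(K,T,uv):
    d=T[:3,:3]@np.linalg.solve(K,[*uv,1.]);return T[:3,3],d/np.linalg.norm(d)
def onz(K,T,uv,z):
    e,d=ray(K,T,uv);return e+d*(z-e[2])/d[2]
def proj(K,T,P):
    q=(np.atleast_2d(P)-T[:3,3])@T[:3,:3]@K.T;return q[:,:2]/q[:,2:]
def tri(rays):
    A=sum(np.eye(3)-np.outer(d,d) for e,d in rays);b=sum((np.eye(3)-np.outer(d,d))@e for e,d in rays)
    p=np.linalg.solve(A,b);return p,[np.linalg.norm(np.cross(p-e,d)) for e,d in rays]
E
```

```text
(no output)
```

View pics/scenecrop.png

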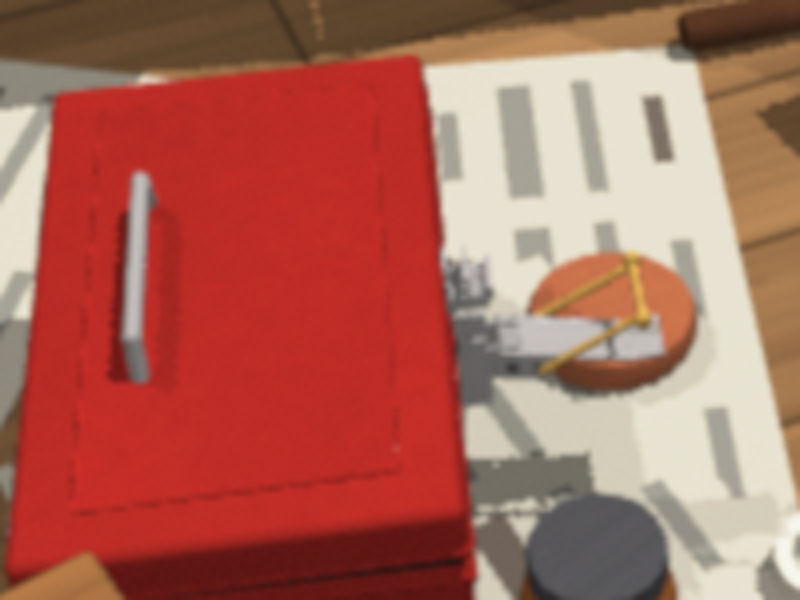

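The scene picture shows the lid's top corners at about (154,224), (244.5,214), (257,329.5) and (142.5,343), and the knobs at about (298,265) and (301,279.5).

```bash
python3 - <<'E'
from h import *
i,K,T=cam("scene");i2,K2,T2=cam("side")
c=[((55,95),.145),((418,57),.15),((468,518),.15),((10,572),.145)]
P=[onz(K,T,(140+u/4,200+v/4),z) for (u,v),z in c]
for p in P:print(np.round(p,4), np.round(proj(K2,T2,p),1))
P=np.array(P)
print("lens",[np.linalg.norm(P[a]-P[b]) for a,b in((0,1),(1,2),(2,3),(3,0))])
s=[(298,265),(300.75,279.5)];d=[(376.2,252.5),(398.75,248)]
for a,b in((0,0),(1,1)):print(tri([ray(K,T,s[a]),ray(K2,T2,d[b])]))
for n in ["jar_amber","jar_green","clay_cake","tape","wood_block","driver"]:
  for cm in("scene","side"):
    print(n,cm,[(np.round(x["xy"]),round(x["p"],2)) for x in arm.look_for(n,cm)[:2]])
E
```

```text
[ 0.4276 -0.2335  0.145 ] [[354.9 400.9]]
[ 0.4788 -0.0664  0.15  ] [[319.8 289.5]]
[ 0.7619 -0.1489  0.15  ] [[506.3 253.5]]
[ 0.7084 -0.3163  0.145 ] [[571.9 349.5]]
lens [np.float64(0.17481021781008224), np.float64(0.2949311654369968), np.float64(0.1757249075431808), np.float64(0.2927733477026306)]
(array([ 0.61740788, -0.01420445,  0.11071428]), [np.float64(0.0004286361543094073), np.float64(0.00042863615430941516)])
(array([ 0.65514898, -0.02552002,  0.11162479]), [np.float64(0.00019736498622167928), np.float64(0.0001973649862216403)])
jar_amber scene [(array([289., 356.]), 0.73)]
jar_amber side [(array([227., 238.]), 0.51)]
jar_green scene [(array([387., 291.]), 0.73)]
jar_green side [(array([366., 214.]), 0.78)]
clay_cake scene [(array([297., 278.]), 0.86)]
clay_cake side [(array([333., 287.]), 0.59)]
tape scene [(array([348., 344.]), 0.78), (array([362., 209.]), 0.69)]
tape side [(array([414., 252.]), 0.81), (array([366., 216.]), 0.56)]
wood_block scene [(array([359., 209.]), 0.6)]
wood_block side [(array([227., 236.]), 0.55)]
driver scene [(array([327., 205.]), 0.72), (array([289., 358.]), 0.56)]
driver side [(array([192., 274.]), 0.9), (array([268., 181.]), 0.36)]
```

```bash
python3 - <<'E'
from h import *
i,K,T=cam("scene");i2,K2,T2=cam("side")
r=arm.camera("wrist");print(np.round(r["T_tool_cam"],3),r["intrinsics"][0][0])
c=[((55,95),.140),((418,57),.145),((468,518),.145),((10,572),.140)]
P=np.array([onz(K,T,(140+u/4,200+v/4),z) for (u,v),z in c])
print(np.round(P,4),[np.linalg.norm(P[a]-P[b]) for a,b in((0,1),(1,2),(2,3),(3,0))])
y=(P[2]-P[1]+P[3]-P[0])[:2];x=(P[0]-P[1]+P[3]-P[2])[:2]
print("yaw from y,x",np.degrees(np.arctan2(-y[0],y[1])),np.degrees(np.arctan2(x[1],x[0])))
f=(P[1]+P[2])/2;print("frontmid",f)
for n,a,z in [("amber",(285,334),.1),("cake",(297,281),.02),("tape",(348,344),.015),("green",(379,278),.1)]:
    p=onz(K,T,a,z);q=(p-f)[:2];n0=np.array([.286,.958]);print(n,p,"out",q@n0,"lat",q@np.array([.958,-.286]))
E
```

```text
[[-0.    -0.952 -0.308  0.084]
 [ 1.    -0.     0.    -0.   ]
 [-0.    -0.308  0.952 -0.147]
 [ 0.     0.     0.     1.   ]] 396.30484862688246
[[ 0.4211 -0.2328  0.14  ]
 [ 0.4726 -0.0645  0.145 ]
 [ 0.7579 -0.1477  0.145 ]
 [ 0.704  -0.3162  0.14  ]] [np.float64(0.17608605655058227), np.float64(0.29710147107323337), np.float64(0.1770072680559512), np.float64(0.2949120366978871)]
yaw from y,x -106.33818314660347 -107.37252346328177
frontmid [ 0.61524061 -0.10611833  0.145     ]
amber [ 0.75032674 -0.09757666  0.1       ] out 0.046817560927735535 lat 0.1269695926077854
cake [0.57195281 0.00349358 0.02      ] out 0.09262790520748629 lat -0.07281872043120471
tape [0.75562123 0.02381733 0.015     ] out 0.16462722476665623 lat 0.0973230359049772
green [0.70215265 0.1130094  0.1       ] out 0.23478121653813339 lat 0.02059120176254331
```

send_rows --targets '[{"claw": 1,"x": -0.1,"y": 0,"z": -0.1,"roll": 0}]'

```text
clock: 1.75
tcp_pos: [0.3089, 0.5693, 0.2639]
eef_rot: [-179.5, -0.2, 154.1]
force: [-0.4, 0.5, -0.1]
finger_gap: 0.092
grasp_force: 0.0
```

```bash
cat > plan.py <<'E'
import numpy as np
def plan(start,psi,goal,psig,n):
    # rows (x,y,z,roll) of even world steps, axes turning before each row
    p=np.array(start,float);d=(np.array(goal)-p)/n;k=(psi-psig)/n;out=[]
    for i in range(n):
        a=np.radians(psi);X=np.array([np.cos(a),np.sin(a),0]);Y=np.array([np.sin(a),-np.cos(a),0])
        out.append(dict(x=round(d@X/.3,3),y=round(d@Y/.3,3),z=round(-d[2]/.3,3),roll=round(k/45,3)));psi-=k
    return out
E
python3 -c "
from plan import *
for r in plan([.3089,.5693,.2639],154.1,[.635,-.039,.25],73.2,16):print(r)"
```

```text
{'x': np.float64(-0.116), 'y': np.float64(-0.084), 'z': np.float64(0.003), 'roll': 0.112}
{'x': np.float64(-0.123), 'y': np.float64(-0.074), 'z': np.float64(0.003), 'roll': 0.112}
{'x': np.float64(-0.129), 'y': np.float64(-0.063), 'z': np.float64(0.003), 'roll': 0.112}
{'x': np.float64(-0.134), 'y': np.float64(-0.051), 'z': np.float64(0.003), 'roll': 0.112}
{'x': np.float64(-0.138), 'y': np.float64(-0.039), 'z': np.float64(0.003), 'roll': 0.112}
{'x': np.float64(-0.141), 'y': np.float64(-0.027), 'z': np.float64(0.003), 'roll': 0.112}
{'x': np.float64(-0.143), 'y': np.float64(-0.014), 'z': np.float64(0.003), 'roll': 0.112}
{'x': np.float64(-0.144), 'y': np.float64(-0.001), 'z': np.float64(0.003), 'roll': 0.112}
{'x': np.float64(-0.143), 'y': np.float64(0.011), 'z': np.float64(0.003), 'roll': 0.112}
{'x': np.float64(-0.142), 'y': np.float64(0.024), 'z': np.float64(0.003), 'roll': 0.112}
{'x': np.float64(-0.139), 'y': np.float64(0.036), 'z': np.float64(0.003), 'roll': 0.112}
{'x': np.float64(-0.135), 'y': np.float64(0.049), 'z': np.float64(0.003), 'roll': 0.112}
{'x': np.float64(-0.131), 'y': np.float64(0.06), 'z': np.float64(0.003), 'roll': 0.112}
{'x': np.float64(-0.125), 'y': np.float64(0.072), 'z': np.float64(0.003), 'roll': 0.112}
{'x': np.float64(-0.118), 'y': np.float64(0.082), 'z': np.float64(0.003), 'roll': 0.112}
{'x': np.float64(-0.11), 'y': np.float64(0.092), 'z': np.float64(0.003), 'roll': 0.112}
```

send_rows --targets '[{"claw": 1,"x": -0.116,"y": -0.084,"z": 0,"roll": 0.112},{"claw": 1,"x": -0.123,"y": -0.074,"z": 0,"roll": 0.112},{"claw": 1,"x": -0.129,"y": -0.063,"z": 0,"roll": 0.112},{"claw": 1,"x": -0.134,"y": -0.051,"z": 0,"roll": 0.112},{"claw": 1,"x": -0.138,"y": -0.039,"z": 0,"roll": 0.112},{"claw": 1,"x": -0.141,"y": -0.027,"z": 0,"roll": 0.112},{"claw": 1,"x": -0.143,"y": -0.014,"z": 0,"roll": 0.112},{"claw": 1,"x": -0.144,"y": -0.001,"z": 0,"roll": 0.112}]'

```text
clock: 2.55
tcp_pos: [0.4761, 0.2627, 0.2681]
eef_rot: [180.0, -0.0, 113.1]
force: [0.5, 0.0, 0.1]
finger_gap: 0.0917
grasp_force: 0.0
```

send_rows --targets '[{"claw": 1,"x": -0.143,"y": 0.011,"z": 0,"roll": 0.112},{"claw": 1,"x": -0.142,"y": 0.024,"z": 0,"roll": 0.112},{"claw": 1,"x": -0.139,"y": 0.036,"z": 0,"roll": 0.112},{"claw": 1,"x": -0.135,"y": 0.049,"z": 0,"roll": 0.112},{"claw": 1,"x": -0.131,"y": 0.06,"z": 0,"roll": 0.112},{"claw": 1,"x": -0.125,"y": 0.072,"z": 0,"roll": 0.112},{"claw": 1,"x": -0.118,"y": 0.082,"z": 0,"roll": 0.112},{"claw": 1,"x": -0.11,"y": 0.092,"z": 0,"roll": 0.112}]'

```text
clock: 3.35
tcp_pos: [0.6377, -0.0421, 0.2679]
eef_rot: [180.0, -0.0, 72.8]
force: [-0.3, 0.1, 0.3]
finger_gap: 0.0917
grasp_force: 0.0
```

send_rows --targets '[{"claw": 1,"x": 0,"y": 0,"z": 0,"roll": 0},{"claw": 1,"x": 0,"y": 0,"z": 0,"roll": 0}]'

```text
clock: 3.55
tcp_pos: [0.6371, -0.0421, 0.2673]
eef_rot: [-180.0, 0.0, 72.9]
force: [-0.7, 0.8, -0.0]
finger_gap: 0.0918
grasp_force: 0.0
```

```bash
python3 - <<'E'
from h import *
i,K,T=cam("wrist");np.savez("w1.npz",K=K,T=T,i=i);cv2.imwrite("pics/w1.png",i[:,:,::-1]);o=arm.get_obs();print(o["clock"],o["tcp_pos"],o["eef_rot"])
E
```

```text
3.6 [ 0.63679093 -0.04000915  0.26737433] [-1.79943882e+02 -3.84396813e-02  7.30526459e+01]
```

View pics/w1.png

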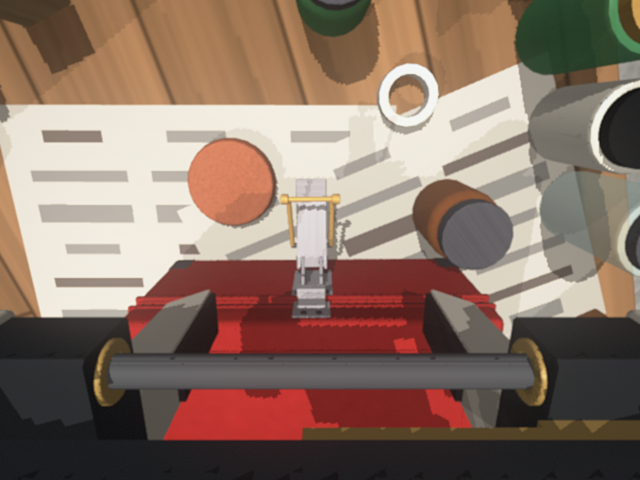

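The wrist view shows the knobs at about (284,199) and (337,199), the lever under them, and the keeper at about (312,300). The amber jar is well to the right.

```bash
python3 - <<'E'
import cv2
c=cv2.imread("pics/w1.png")[170:330,240:400];cv2.imwrite("pics/w1c.png",cv2.resize(c,(600,600),interpolation=cv2.INTER_CUBIC))
E
```

```text
(no output)
```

View pics/w1c.png

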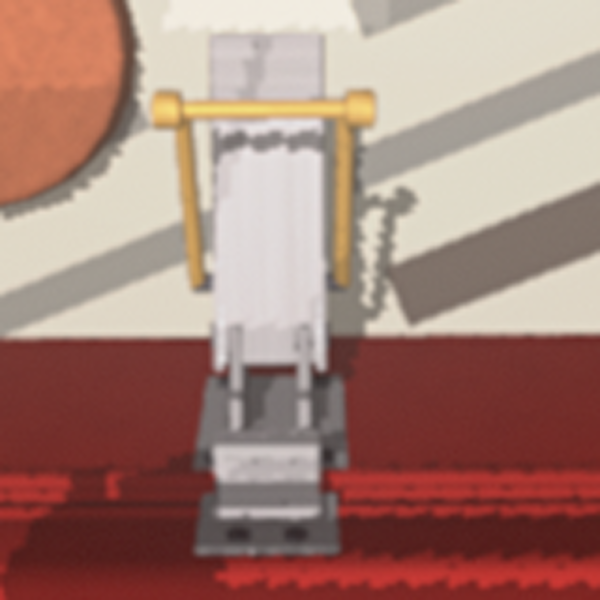

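```bash
cat >> h.py <<'E'
yaw=np.radians(-106.6)
OUT=-np.array([np.cos(yaw),np.sin(yaw),0]);LAT=np.array([-np.sin(yaw),np.cos(yaw),0])
F=np.array([0.61524,-0.10612,0])   # front-face middle, bench
def W(o,l,z): return F+o*OUT+l*LAT+[0,0,z]
def C(p): q=np.asarray(p)-F;return np.array([q@OUT,q@LAT,p[2]])
E
python3 - <<'E'
from h import *
w=np.load("w1.npz");K,T=w["K"],w["T"]
for n,p in dict(lidedge=(0,0,.145),liptop=(.0215,0,.1315),wall=(.011,0,.139),keep=(.015,0,.129),pin=(.027,0,.082),base=(0,0,0),baseL=(0,-.1,0),baseR=(0,.06,0)).items():
    q=proj(K,T,W(*p))[0];print(n,np.round(q,1),"crop",np.round((q-[240,170])*3.75))
i,Ks,Ts=cam("scene");i,Kd,Td=cam("side")
for s,d,ww in (((298,265),(376.2,252.5),(284.5,199.1)),((300.75,279.5),(398.75,248),(336,198.5))):
    rr=[ray(Ks,Ts,s),ray(Kd,Td,d),ray(K,T,ww)]
    p,e=tri(rr);print("knob",p,np.round(e,4),"CHEST",C(p)); p,e=tri(rr[::2]);print(" sw",C(p)); p,e=tri(rr[1:]);print(" dw",C(p))
print(arm.get_obs()["clock"])
E
```

```text
lidedge [317.7 322.1] crop [291. 570.]
liptop [317.5 288.9] crop [291. 446.]
wall [317.6 305.5] crop [291. 508.]
keep [317.6 295.1] crop [291. 469.]
pin [317.8 260. ] crop [292. 337.]
base [318.5 256.9] crop [294. 326.]
baseL [228.5 257.7] crop [-43. 329.]
baseR [372.5 256.4] crop [497. 324.]
knob [ 0.61702944 -0.01425291  0.11076893] [0.0005 0.0006 0.0005] CHEST [ 0.08854952 -0.0245305   0.11076893]
 sw [ 0.08871294 -0.0249012   0.11063267]
 dw [ 0.08820182 -0.02458839  0.11087843]
knob [ 0.65502563 -0.02548278  0.11158443] [0.0002 0.0003 0.0002] CHEST [0.08864276 0.01509035 0.11158443]
 sw [0.08872853 0.0149473  0.11157885]
 dw [0.0885536  0.01511003 0.11151355]
3.7
```

```bash
cat >> h.py <<'E'
F=F-0.0048*LAT
def st():
    o=arm.get_obs();c=C(o["tcp_pos"])*1000;f=o["force"]
    print("t%.2f"%o["clock"],"o %.1f lat %.1f z %.1f"%tuple(c),"yaw %.2f"%o["eef_rot"][2],"F out %.1f lat %.1f z %.1f"%(f@OUT,f@LAT,f[2]),"gap %.1f grip %.1f"%(o["finger_gap"]*1e3,o["grasp_force"]))
E
python3 -c "
from h import *
st()
arm.camera('wrist');st();arm.camera('wrist');st()"
```

```text
t3.70 o 70.9 lat 6.0 z 267.6 yaw 73.19 F out 0.2 lat -0.9 z 0.4 gap 91.8 grip 0.0
t3.75 o 70.9 lat 6.0 z 267.7 yaw 73.20 F out -0.3 lat -0.3 z 0.4 gap 91.7 grip 0.0
t3.80 o 70.7 lat 6.2 z 267.9 yaw 73.18 F out 0.3 lat -0.5 z 0.5 gap 91.7 grip 0.0
```

send_rows --targets '[{"claw": 1,"x": 0.03,"y": -0.01,"z": 0.13,"roll": 0},{"claw": 1,"x": 0.029,"y": -0.01,"z": 0.13,"roll": 0},{"claw": 1,"x": 0,"y": 0,"z": 0.13,"roll": 0},{"claw": 1,"x": 0,"y": 0,"z": 0.1,"roll": 0},{"claw": 1,"x": 0,"y": 0,"z": 0.042,"roll": 0},{"claw": 0.6,"x": 0,"y": 0,"z": 0,"roll": 0},{"claw": 0.6,"x": 0,"y": 0,"z": 0,"roll": 0}]' --force 20

```text
clock: 4.5
tcp_pos: [0.6375, -0.0217, 0.1095]
eef_rot: [179.9, -0.0, 73.0]
force: [0.5, -0.4, 0.4]
finger_gap: 0.0802
grasp_force: 0.0
```

```bash
python3 - <<'E'
from h import *
st();i,K,T=cam("wrist");st();cv2.imwrite("pics/w2.png",i[:,:,::-1])
print(np.round(proj(K,T,[W(.0886,-.0195,.1112),W(.0886,.02,.1112)]),1))
cv2.imwrite("pics/w2c.png",cv2.resize(i[180:480,120:520,::-1],(600,450),interpolation=cv2.INTER_CUBIC))
E
```

```text
t4.50 o 87.3 lat 2.0 z 109.5 yaw 73.05 F out -0.3 lat 0.6 z 0.4 gap 80.2 grip 0.0
t4.55 o 87.3 lat 2.5 z 110.2 yaw 73.03 F out -0.5 lat 0.5 z 0.2 gap 76.4 grip 0.0
[[268.3 324. ]
 [364.3 323.4]]
```

View pics/w2c.png

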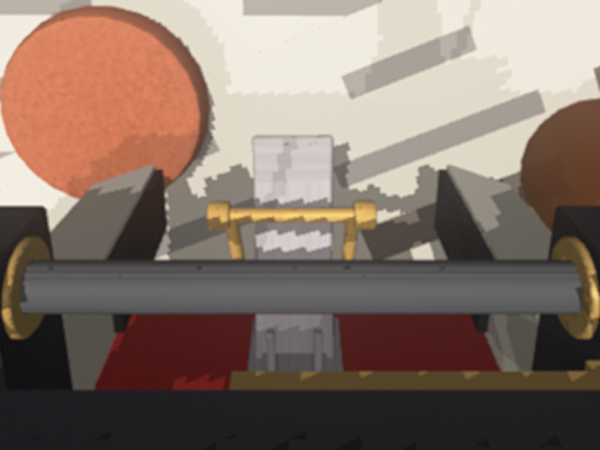

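The wrist view shows the knobs at about (267,323) and (362,323), between the open pads and within 1.5 px of the prediction. I'll centre the hand and close.

send_rows --targets '[{"claw": 0.6,"x": 0.004,"y": -0.01,"z": 0.003,"roll": 0},{"claw": 0.4,"x": 0,"y": 0,"z": 0,"roll": 0},{"claw": 0.4,"x": 0,"y": 0,"z": 0,"roll": 0},{"claw": 0.4,"x": 0,"y": 0,"z": 0,"roll": 0},{"claw": 0.4,"x": 0,"y": 0,"z": 0,"roll": 0},{"claw": 0.4,"x": 0,"y": 0,"z": 0,"roll": 0}]' --force 20

```text
clock: 5.15
tcp_pos: [0.6342, -0.0197, 0.1074]
eef_rot: [180.0, -0.0, 73.0]
force: [0.4, 0.5, 1.0]
finger_gap: 0.0451
grasp_force: 20.0
```

```bash
python3 - <<'E'
from h import *
st()
E
```

```text
t5.15 o 88.2 lat -1.7 z 107.4 yaw 73.02 F out 0.6 lat 0.2 z 1.0 gap 45.1 grip 20.0
```

send_rows --targets '[{"claw": 0.4,"x": -0.015,"y": 0,"z": -0.022,"roll": 0},{"claw": 0.4,"x": -0.015,"y": 0,"z": -0.022,"roll": 0},{"claw": 0.4,"x": -0.02,"y": 0,"z": -0.015,"roll": 0},{"claw": 0.4,"x": -0.019,"y": 0,"z": -0.015,"roll": 0},{"claw": 0.4,"x": 0,"y": 0,"z": 0,"roll": 0}]'

```text
clock: 5.65
tcp_pos: [0.6277, -0.0413, 0.1302]
eef_rot: [180.0, 0.0, 72.9]
force: [0.6, -0.2, -2.0]
finger_gap: 0.0454
grasp_force: 20.0
```

```bash
python3 - <<'E'
from h import *
st()
E
```

```text
t5.65 o 65.7 lat -1.7 z 130.2 yaw 72.91 F out -0.1 lat 0.6 z -2.0 gap 45.4 grip 20.0
```

send_rows --targets '[{"claw": 0.4,"x": -0.021,"y": 0,"z": -0.008,"roll": 0},{"claw": 0.4,"x": -0.021,"y": 0,"z": -0.008,"roll": 0},{"claw": 0.4,"x": -0.021,"y": 0,"z": -0.003,"roll": 0},{"claw": 0.4,"x": -0.02,"y": 0,"z": -0.003,"roll": 0},{"claw": 0.4,"x": 0,"y": 0,"z": 0,"roll": 0}]'

```text
clock: 6.15
tcp_pos: [0.6204, -0.0651, 0.1363]
eef_rot: [180.0, 0.0, 72.9]
force: [1.2, 1.5, 1.1]
finger_gap: 0.0447
grasp_force: 20.0
```

```bash
python3 - <<'E'
from h import *
st();i,K,T=cam("wrist");st();cv2.imwrite("pics/w3.png",i[:,:,::-1])
j,Ks,Ts=cam("scene");k,Kd,Td=cam("side")
a=cv2.resize(j[230:305,230:330,::-1],(400,300),interpolation=cv2.INTER_CUBIC)
b=cv2.resize(k[220:295,350:450,::-1],(400,300),interpolation=cv2.INTER_CUBIC)
c=cv2.resize(i[180:480,120:520,::-1],(400,300));
cv2.imwrite("pics/m3.png",np.vstack([np.hstack([a,b]),np.hstack([c,c*0])]))
z=C([0,0,0])
for n,(K_,T_) in dict(s=(Ks,Ts),d=(Kd,Td),w=(K,T)).items():print(n,np.round(proj(K_,T_,[W(.041,-.0215,.141),W(.041,.018,.141),W(.02,0,.1315)]),1).tolist())
E
```

```text
t6.15 o 40.7 lat -2.0 z 136.3 yaw 72.92 F out 1.8 lat 0.7 z 1.1 gap 44.7 grip 20.0
t6.20 o 41.5 lat -2.0 z 136.2 yaw 72.96 F out 0.3 lat 1.0 z 0.2 gap 45.1 grip 20.0
s [[271.7, 254.9], [273.9, 269.8], [261.4, 267.9]]
d [[386.4, 259.6], [410.5, 255.2], [403.8, 271.0]]
w [[272.3, 330.1], [369.9, 329.3], [325.3, 360.4]]
```

View pics/m3.png

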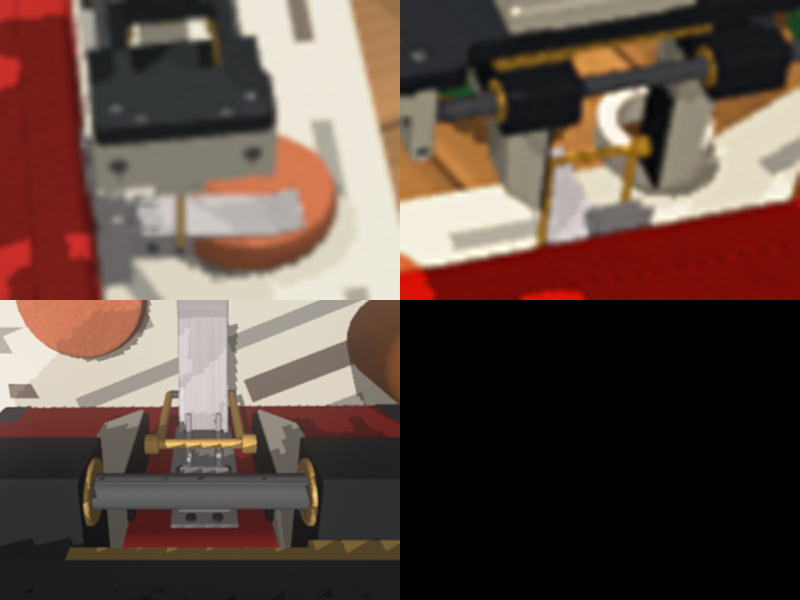

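Wrist view: the knobs are held at about (272,323) and (370,323), and the bar stands about 2 mm outside the TCP. Nothing is touching. Next I go over the lip and feel for the back wall.

send_rows --targets '[{"claw": 0.4,"x": -0.02,"y": 0,"z": 0,"roll": 0},{"claw": 0.4,"x": -0.02,"y": 0,"z": 0.001,"roll": 0},{"claw": 0.4,"x": -0.02,"y": 0,"z": 0.003,"roll": 0},{"claw": 0.4,"x": -0.018,"y": 0,"z": 0.004,"roll": 0},{"claw": 0.4,"x": -0.005,"y": 0,"z": 0.003,"roll": 0},{"claw": 0.4,"x": 0,"y": 0,"z": 0,"roll": 0}]'

```text
clock: 6.9
tcp_pos: [0.6133, -0.088, 0.1328]
eef_rot: [180.0, 0.0, 73.0]
force: [2.7, 0.1, -1.0]
finger_gap: 0.0451
grasp_force: 20.0
```

```bash
python3 - <<'E'
from h import *
st()
E
```

```text
t6.90 o 16.8 lat -2.2 z 132.8 yaw 72.98 F out 0.9 lat 2.5 z -1.0 gap 45.1 grip 20.0
```

send_rows --targets '[{"claw": 0.4,"x": -0.007,"y": 0.004,"z": 0,"roll": 0},{"claw": 0.4,"x": 0,"y": 0,"z": 0,"roll": 0}]'

```text
clock: 7.1
tcp_pos: [0.6132, -0.0895, 0.1323]
eef_rot: [-179.9, 0.0, 73.0]
force: [-0.1, 1.3, -0.8]
finger_gap: 0.0453
grasp_force: 20.0
```

send_rows --targets '[{"claw": 0.4,"x": -0.004,"y": 0,"z": 0,"roll": 0},{"claw": 0.4,"x": 0,"y": 0,"z": 0,"roll": 0}]'

```text
clock: 7.3
tcp_pos: [0.6128, -0.0905, 0.1321]
eef_rot: [-179.9, 0.0, 73.0]
force: [1.2, 2.8, -3.2]
finger_gap: 0.0449
grasp_force: 20.0
```

send_rows --targets '[{"claw": 0.4,"x": -0.004,"y": 0,"z": 0,"roll": 0},{"claw": 0.4,"x": 0,"y": 0,"z": 0,"roll": 0}]'

```text
clock: 7.5
tcp_pos: [0.6127, -0.0919, 0.1323]
eef_rot: [-179.9, 0.0, 73.0]
force: [0.7, 3.7, -2.7]
finger_gap: 0.0447
grasp_force: 20.0
```

```bash
python3 - <<'E'
from h import *
st()
E
```

```text
t7.50 o 12.9 lat -1.7 z 132.3 yaw 73.03 F out 3.8 lat -0.4 z -2.7 gap 44.7 grip 20.0
```

send_rows --targets '[{"claw": 0.4,"x": -0.004,"y": 0,"z": 0,"roll": 0},{"claw": 0.4,"x": 0,"y": 0,"z": 0,"roll": 0}]'

```text
clock: 7.7
tcp_pos: [0.6127, -0.0927, 0.1326]
eef_rot: [-180.0, -0.0, 73.0]
force: [1.5, 4.6, -4.1]
finger_gap: 0.0446
grasp_force: 20.8
```

```bash
python3 - <<'E'
from h import *
st()
i,K,T=cam("wrist");st()
k,Kd,Td=cam("side")
b=cv2.resize(k[235:285,370:436,::-1],(400,300),interpolation=cv2.INTER_CUBIC)
c=cv2.resize(i[260:410,220:420,::-1],(400,300));
cv2.imwrite("pics/m4.png",np.hstack([b,c]))
for n,(K_,T_) in dict(d=(Kd,Td),w=(K,T)).items():print(n,np.round(proj(K_,T_,[W(.0142,-.0215,.137),W(.0142,.018,.137),W(.0215,0,.1315),W(.011,0,.139)]),1).tolist())
E
```

```text
t7.70 o 12.2 lat -1.5 z 132.6 yaw 73.04 F out 4.9 lat 0.1 z -4.1 gap 44.6 grip 20.8
t7.75 o 12.1 lat -1.5 z 132.6 yaw 73.04 F out 4.7 lat -0.9 z -4.3 gap 44.9 grip 20.8
d [[392.1, 273.8], [416.7, 269.2], [403.4, 270.3], [406.5, 271.8]]
w [[271.0, 325.7], [368.7, 325.2], [324.0, 302.9], [324.2, 335.0]]
```

View pics/m4.png

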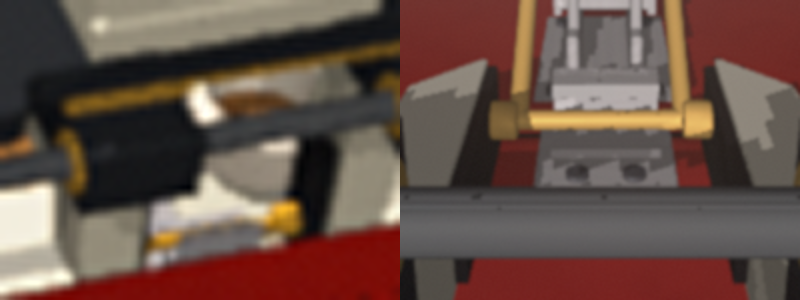

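The bar (row ~320) has its outside edge against the back wall, well inside the lip (rows 294 to 302), which matches the ~5 N felt. I'll back off about 2 mm and lower into the groove.

send_rows --targets '[{"claw": 0.4,"x": 0.009,"y": 0,"z": 0,"roll": 0},{"claw": 0.4,"x": 0,"y": 0,"z": 0.006,"roll": 0},{"claw": 0.4,"x": 0,"y": 0,"z": 0.004,"roll": 0},{"claw": 0.4,"x": 0,"y": 0,"z": 0,"roll": 0}]'

```text
clock: 8.2
tcp_pos: [0.6139, -0.0916, 0.1301]
eef_rot: [179.9, 0.0, 73.0]
force: [0.1, 1.1, 1.3]
finger_gap: 0.0452
grasp_force: 20.0
```

send_rows --targets '[{"claw": 0.4,"x": 0,"y": 0,"z": 0.005,"roll": 0},{"claw": 0.4,"x": 0,"y": 0,"z": 0,"roll": 0}]'

```text
clock: 8.4
tcp_pos: [0.6139, -0.0912, 0.1284]
eef_rot: [179.9, 0.0, 73.0]
force: [1.1, -0.7, 1.9]
finger_gap: 0.045
grasp_force: 20.0
```

```bash
python3 - <<'E'
from h import *
st()
E
```

```text
t8.40 o 13.9 lat -0.7 z 128.4 yaw 72.99 F out -0.4 lat 1.2 z 1.9 gap 45.0 grip 20.0
```

send_rows --targets '[{"claw": 0.4,"x": 0,"y": 0,"z": 0.005,"roll": 0},{"claw": 0.4,"x": 0,"y": 0,"z": 0,"roll": 0}]'

```text
clock: 8.6
tcp_pos: [0.6141, -0.0912, 0.1277]
eef_rot: [179.9, 0.0, 73.0]
force: [-1.0, -0.7, 7.6]
finger_gap: 0.0453
grasp_force: 20.0
```

send_rows --targets '[{"claw": 0.4,"x": 0,"y": 0,"z": 0.004,"roll": 0},{"claw": 0.4,"x": 0,"y": 0,"z": 0,"roll": 0}]'

```text
clock: 8.8
tcp_pos: [0.6141, -0.0912, 0.1274]
eef_rot: [179.9, 0.0, 73.0]
force: [-3.7, 0.7, 13.3]
finger_gap: 0.0451
grasp_force: 20.0
```

```bash
python3 - <<'E'
from h import *
st()
E
```

```text
t8.80 o 14.0 lat -0.6 z 127.4 yaw 73.00 F out -0.4 lat -3.7 z 13.3 gap 45.1 grip 20.0
```

send_rows --targets '[{"claw": 0.4,"x": 0,"y": 0,"z": -0.008,"roll": 0},{"claw": 0.4,"x": 0,"y": 0,"z": 0,"roll": 0}]'

```text
clock: 9.0
tcp_pos: [0.6139, -0.0907, 0.1283]
eef_rot: [180.0, -0.0, 73.0]
force: [0.3, 0.6, 5.2]
finger_gap: 0.0453
grasp_force: 20.0
```

send_rows --targets '[{"claw": 0.4,"x": 0.006,"y": 0,"z": 0,"roll": 0},{"claw": 0.4,"x": 0,"y": 0,"z": 0,"roll": 0}]'

```text
clock: 9.2
tcp_pos: [0.6141, -0.0902, 0.1282]
eef_rot: [180.0, 0.1, 73.0]
force: [-2.0, -2.4, 6.2]
finger_gap: 0.0451
grasp_force: 20.0
```

```bash
python3 - <<'E'
from h import *
st()
i,K,T=cam("wrist");np.savez("w5.npz",i=i,K=K,T=T)
st()
E
```

```text
t9.20 o 14.9 lat -0.9 z 128.2 yaw 72.97 F out -2.9 lat -1.3 z 6.2 gap 45.1 grip 20.0
t9.25 o 14.9 lat -0.8 z 128.2 yaw 72.97 F out -1.4 lat -1.2 z 5.9 gap 44.8 grip 20.0
```

```bash
python3 - <<'E'
import numpy as np,cv2
i=np.load("w5.npz")["i"];cv2.imwrite("pics/w5c.png",cv2.resize(i[270:370,255:385,::-1],(780,600),interpolation=cv2.INTER_CUBIC))
E
```

```text
(no output)
```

View pics/w5c.png

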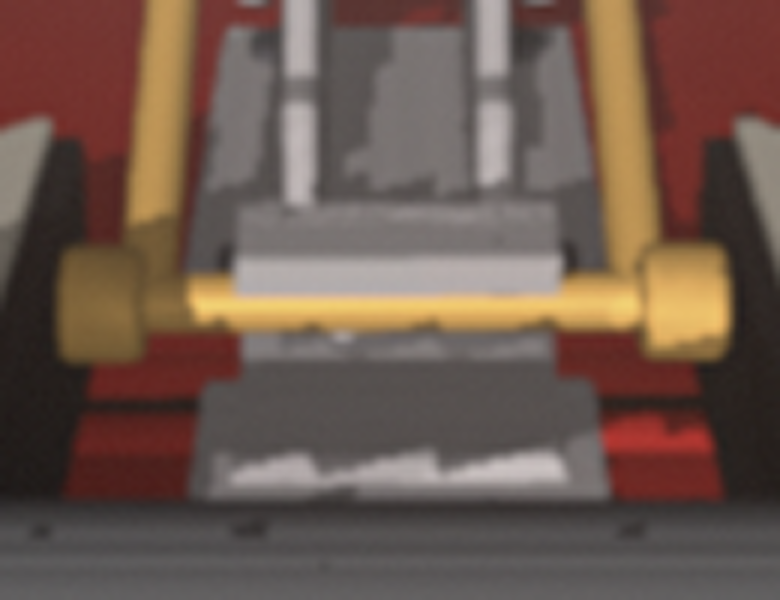

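The bar lies behind the lip and below its top: the lip covers its outer edge at rows 255 to 293 of the crop. So it sits in the groove. I'll unload, release and lift away.

send_rows --targets '[{"claw": 0.4,"x": -0.003,"y": 0,"z": -0.003,"roll": 0},{"claw": 0.4,"x": 0,"y": 0,"z": 0,"roll": 0},{"claw": 0.7,"x": 0,"y": 0,"z": 0,"roll": 0},{"claw": 0.7,"x": 0,"y": 0,"z": 0,"roll": 0},{"claw": 0.7,"x": 0,"y": 0,"z": 0,"roll": 0},{"claw": 0.7,"x": 0,"y": 0,"z": -0.1,"roll": 0},{"claw": 0.7,"x": 0.1,"y": 0,"z": -0.15,"roll": 0},{"claw": 0.7,"x": 0.05,"y": 0,"z": 0,"roll": 0}]'

```text
clock: 10.05
tcp_pos: [0.6305, -0.0471, 0.2064]
eef_rot: [179.5, -0.2, 73.1]
force: [0.9, 0.6, 0.5]
finger_gap: 0.0643
grasp_force: 0.0
```

```bash
python3 - <<'E'
from h import *
st()
i,K,T=cam("wrist");np.savez("w6.npz",i=i,K=K,T=T);st()
cv2.imwrite("pics/w6.png",i[:,:,::-1])
print(proj(K,T,[W(.015,0,.129),W(.027+.07,0,.085),W(.0971*.9,0,.065)]))
E
```

```text
t10.05 o 60.9 lat 2.6 z 206.4 yaw 73.05 F out 0.8 lat 0.7 z 0.5 gap 64.3 grip 0.0
t10.10 o 64.3 lat 0.8 z 203.8 yaw 73.28 F out 2.5 lat 0.4 z -1.2 gap 64.5 grip 0.0
[[315.57855912 327.66473634]
 [314.49325034 187.84811003]
 [314.73411278 196.13448053]]
```

View pics/w6.png

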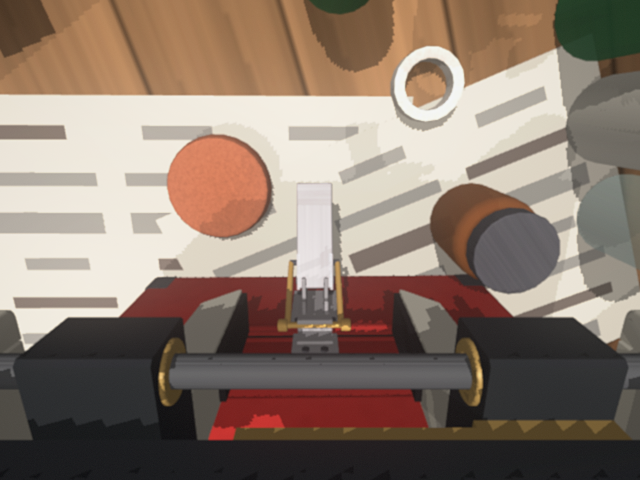

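Wrist view: the bar rests in the hook at about (315,327) and the lever still sticks out with its tip at row 184. Now I close the fingers and go over the lever lip.

send_rows --targets '[{"claw": 0,"x": 0.1,"y": -0.025,"z": 0.1,"roll": 0},{"claw": 0,"x": 0,"y": 0,"z": 0.12,"roll": 0},{"claw": 0,"x": 0,"y": 0,"z": 0.1,"roll": 0},{"claw": 0,"x": 0,"y": 0,"z": 0,"roll": 0},{"claw": 0,"x": 0,"y": 0,"z": 0,"roll": 0},{"claw": 0,"x": 0,"y": 0,"z": 0,"roll": 0}]'

```text
clock: 10.7
tcp_pos: [0.6291, -0.0185, 0.1059]
eef_rot: [179.9, -0.0, 73.0]
force: [-0.3, 0.3, 0.6]
finger_gap: 0.0209
grasp_force: 0.0
```

```bash
python3 - <<'E'
from h import *
st()
o=arm.get_obs();print(arm.tip_extent)
w=np.load("w6.npz");K,T=w["K"],w["T"]
# lever tip row 184 -> angle
for th in np.arange(1.0,1.6,.1):
    for h in (0.005,.0095):
        p=(.027+.07*np.sin(th)+h*np.cos(th),0,.082-.07*np.cos(th)+h*np.sin(th));print(round(th,2),h,np.round(proj(K,T,W(*p))[0],1),end=" ")
E
```

```text
t10.70 o 88.0 lat -7.0 z 105.9 yaw 72.99 F out 0.2 lat -0.3 z 0.6 gap 20.9 grip 0.0
0.011
1.0 0.005 [314.8 190.5] 1.0 0.0095 [314.7 188.2] 1.1 0.005 [314.7 188. ] 1.1 0.0095 [314.7 186.2] 1.2 0.005 [314.7 186.3] 1.2 0.0095 [314.6 185. ] 1.3 0.005 [314.6 185.5] 1.3 0.0095 [314.6 184.8] 1.4 0.005 [314.5 185.6] 1.4 0.0095 [314.5 185.6] 1.5 0.005 [314.5 186.8] 1.5 0.0095 [314.5 187.5] 1.6 0.005 [314.5 189.1] 1.6 0.0095 [314.4 190.5]
```

send_rows --targets '[{"claw": 0,"x": 0.024,"y": 0,"z": 0.03,"roll": 0},{"claw": 0,"x": 0,"y": 0,"z": 0.03,"roll": 0},{"claw": 0,"x": 0,"y": 0,"z": 0,"roll": 0}]'

```text
clock: 11.0
tcp_pos: [0.6292, -0.0104, 0.0853]
eef_rot: [-179.9, 0.0, 73.1]
force: [-1.1, 0.5, 0.3]
finger_gap: 0.0013
grasp_force: 0.0
```

send_rows --targets '[{"claw": 0,"x": 0,"y": 0,"z": 0.015,"roll": 0},{"claw": 0,"x": 0,"y": 0,"z": 0.015,"roll": 0},{"claw": 0,"x": 0,"y": 0,"z": 0,"roll": 0}]'

```text
clock: 11.3
tcp_pos: [0.63, -0.0114, 0.0769]
eef_rot: [-180.0, 0.0, 73.0]
force: [0.1, 0.4, 0.7]
finger_gap: 0.0006
grasp_force: 0.2
```

```bash
python3 -c "
from h import *
st()"
```

```text
t11.30 o 95.0 lat -8.1 z 76.9 yaw 73.00 F out 0.4 lat -0.0 z 0.7 gap 0.6 grip 0.2
```

send_rows --targets '[{"claw": 0,"x": -0.005,"y": 0,"z": 0.014,"roll": 0},{"claw": 0,"x": -0.005,"y": 0,"z": 0.014,"roll": 0},{"claw": 0,"x": 0,"y": 0,"z": 0,"roll": 0}]'

```text
clock: 11.6
tcp_pos: [0.6294, -0.0142, 0.0689]
eef_rot: [180.0, -0.0, 73.0]
force: [-1.3, -0.2, 2.9]
finger_gap: 0.0003
grasp_force: 1.6
```

send_rows --targets '[{"claw": 0,"x": -0.005,"y": 0,"z": 0.01,"roll": 0},{"claw": 0,"x": -0.005,"y": 0,"z": 0.01,"roll": 0},{"claw": 0,"x": 0,"y": 0,"z": 0,"roll": 0}]'

```text
clock: 11.9
tcp_pos: [0.6286, -0.0169, 0.0632]
eef_rot: [180.0, -0.0, 73.0]
force: [-0.4, 0.3, 5.0]
finger_gap: 0.0008
grasp_force: 2.3
```

```bash
python3 -c "
from h import *
st()"
```

```text
t11.90 o 89.3 lat -7.9 z 63.2 yaw 73.01 F out 0.1 lat -0.5 z 5.0 gap 0.8 grip 2.3
```

send_rows --targets '[{"claw": 0,"x": -0.01,"y": 0,"z": 0.018,"roll": 0},{"claw": 0,"x": -0.013,"y": 0,"z": 0.017,"roll": 0},{"claw": 0,"x": 0,"y": 0,"z": 0,"roll": 0}]'

```text
clock: 12.2
tcp_pos: [0.6266, -0.0241, 0.0528]
eef_rot: [180.0, 0.0, 73.0]
force: [-0.8, 0.4, 6.3]
finger_gap: 0.0002
grasp_force: 2.8
```

send_rows --targets '[{"claw": 0,"x": -0.014,"y": 0,"z": 0.015,"roll": 0},{"claw": 0,"x": 0,"y": 0,"z": 0,"roll": 0}]'

```text
clock: 12.4
tcp_pos: [0.6256, -0.0277, 0.0485]
eef_rot: [179.9, -0.0, 73.0]
force: [-1.1, 1.1, 6.8]
finger_gap: 0.0006
grasp_force: 2.7
```

```bash
python3 -c "
from h import *
st()"
```

```text
t12.40 o 78.1 lat -7.6 z 48.5 yaw 72.99 F out 0.8 lat -1.3 z 6.8 gap 0.6 grip 2.7
```

send_rows --targets '[{"claw": 0,"x": -0.016,"y": 0,"z": 0.013,"roll": 0},{"claw": 0,"x": 0,"y": 0,"z": 0,"roll": 0}]'

```text
clock: 12.6
tcp_pos: [0.6244, -0.0321, 0.0446]
eef_rot: [179.9, -0.0, 73.0]
force: [-0.5, 1.7, 6.0]
finger_gap: 0.0006
grasp_force: 2.3
```

send_rows --targets '[{"claw": 0,"x": -0.017,"y": 0,"z": 0.012,"roll": 0},{"claw": 0,"x": 0,"y": 0,"z": 0,"roll": 0}]'

```text
clock: 12.8
tcp_pos: [0.6229, -0.037, 0.0409]
eef_rot: [179.9, -0.0, 73.0]
force: [0.3, 1.0, 4.6]
finger_gap: 0.0006
grasp_force: 1.7
```

```bash
python3 -c "
from h import *
st()
for n in ('lever','lever_lip','loop_bar'):
  for c in ('scene','wrist'):
    arm.camera(c); print(n,c,[(d['xy'],round(d['p'],2)) for d in arm.look_for(n,c)[:1]])
i,K,T=cam('wrist');np.savez('w7.npz',i=i,K=K,T=T)
for th in (.3,.4,.5,.6,.7):
  print(th,[np.round(proj(K,T,W(.027+s*np.sin(th)+h*np.cos(th),0,.082-s*np.cos(th)+h*np.sin(th)))[0]) for s,h in((.02,.008),(.045,.008),(.07,.0095))])
print(proj(K,T,W(.015,0,.127)))
"
```

```text
t12.80 o 68.4 lat -7.6 z 40.9 yaw 73.00 F out 1.0 lat 0.0 z 4.6 gap 0.6 grip 1.7
lever scene [([263.7, 284.9], 0.7)]
lever wrist [([319.7, 412.4], 0.96)]
lever_lip scene [([263.7, 285.8], 0.73)]
lever_lip wrist [([322.8, 413.0], 0.56)]
loop_bar scene []
loop_bar wrist []
0.3 [array([342., 422.]), array([339., 367.]), array([337., 322.])]
0.4 [array([342., 422.]), array([339., 363.]), array([337., 314.])]
0.5 [array([342., 422.]), array([339., 359.]), array([337., 306.])]
0.6 [array([342., 422.]), array([340., 356.]), array([338., 300.])]
0.7 [array([343., 424.]), array([340., 354.]), array([339., 294.])]
[[353.56798202 687.06009975]]
```

```bash
python3 - <<'E'
import numpy as np
def clear(th,s):
    c,n=np.cos(th),np.sin(th)
    h=8 if s<50 else 9.5
    eo,ez=27+s*n+h*c,82-s*c+h*n
    bo,bz=eo-28,ez+66
    lp=np.array([27+12.85*n+2*c,82-12.85*c+2*n]); 
    o=np.array([15,0]);kz=lp[1]+np.sqrt(56**2-(lp[0]-15)**2);b=np.array([15,kz])
    # body occupies o>bo, z>bz ; gap to legs(r2), knobs(r4), lip(o21.5,z kz+2.5), wall(o11,kz+10)
    g=[]
    for t in np.linspace(0,1,60):
        p=lp+t*(b-lp);r=2 if t<1 else 4
        g.append(max(bo-p[0],bz-p[1])-r if (bo<p[0] or bz<p[1]) and not(bo>p[0] and bz>p[1]) else (np.hypot(max(bo-p[0],0),max(bz-p[1],0))-r))
    for p in ((21.5,kz+2.5),(11,kz+10)): g.append(max(bo-p[0],bz-p[1]))
    return eo+9.5,ez+11,min(g),kz
for th in (.5,.45,.4,.35,.3,.25,.2,.15,.1,.05,0):
    print(th,"kz %.1f"%clear(th,20)[3],[(s,)+tuple(np.round(clear(th,s)[:3],1).tolist()) for s in(60,50,40,30,22,18,14,11)])
E
```

```text
0.5 kz 124.0 [(60, 73.6, 44.9, 9.1), (50, 68.8, 53.7, 7.8), (40, 62.7, 61.7, 3.7), (30, 57.9, 70.5, -1.0), (22, 54.1, 77.5, 4.7), (18, 52.2, 81.0, 3.7), (14, 50.2, 84.5, 5.5), (11, 48.8, 87.2, 8.2)]
0.45 kz 123.8 [(60, 71.2, 43.1, 6.6), (50, 66.8, 52.1, 5.6), (40, 61.1, 60.5, 2.1), (30, 56.8, 69.5, -1.9), (22, 53.3, 76.7, 3.9), (18, 51.5, 80.3, 3.0), (14, 49.8, 83.9, 5.0), (11, 48.5, 86.6, 7.7)]
0.4 kz 123.7 [(60, 68.6, 41.4, 4.0), (50, 64.7, 50.6, 3.4), (40, 59.4, 59.3, 0.4), (30, 55.6, 68.5, -2.7), (22, 52.4, 75.9, 3.2), (18, 50.9, 79.5, 2.4), (14, 49.3, 83.2, 4.5), (11, 48.2, 86.0, 7.3)]
0.35 kz 123.5 [(60, 66.0, 39.9, 1.4), (50, 62.6, 49.3, 1.2), (40, 57.7, 58.2, -1.3), (30, 54.3, 67.6, -3.5), (22, 51.6, 75.1, 2.5), (18, 50.2, 78.8, 1.7), (14, 48.8, 82.6, 4.0), (11, 47.8, 85.4, 6.9)]
0.3 kz 123.4 [(60, 63.3, 38.5, -1.1), (50, 60.4, 48.0, -1.0), (40, 56.0, 57.2, -3.0), (30, 53.0, 66.7, -4.2), (22, 50.6, 74.3, 1.9), (18, 49.5, 78.2, 1.0), (14, 48.3, 82.0, 3.5), (11, 47.4, 84.9, 6.4)]
0.25 kz 123.4 [(60, 60.5, 37.2, -3.3), (50, 58.1, 46.9, -2.8), (40, 54.1, 56.2, -4.9), (30, 51.7, 6
[... 429 characters left out ...]
72.4, -0.8), (18, 47.1, 76.4, -1.4), (14, 46.5, 80.4, 2.1), (11, 46.1, 83.3, 5.0)]
0.1 kz 123.3 [(60, 51.9, 34.2, -9.8), (50, 50.9, 44.2, -8.5), (40, 48.5, 54.0, -10.5), (30, 47.5, 63.9, -8.3), (22, 46.7, 71.9, -1.8), (18, 46.3, 75.9, -2.2), (14, 45.9, 79.9, 1.6), (11, 45.6, 82.9, 4.6)]
0.05 kz 123.3 [(60, 49.0, 33.5, -12.0), (50, 48.5, 43.5, -10.5), (40, 46.5, 53.4, -12.5), (30, 46.0, 63.4, -8.9), (22, 45.6, 71.4, -2.9), (18, 45.4, 75.4, -2.9), (14, 45.2, 79.4, 1.1), (11, 45.0, 82.4, 4.1)]
0 kz 123.4 [(60, 46.0, 33.0, -14.4), (50, 46.0, 43.0, -13.0), (40, 44.5, 53.0, -14.5), (30, 44.5, 63.0, -9.4), (22, 44.5, 71.0, -4.0), (18, 44.5, 75.0, -3.4), (14, 44.5, 79.0, 0.6), (11, 44.5, 82.0, 3.6)]
```

send_rows --targets '[{"claw": 0,"x": 0,"y": 0,"z": -0.014,"roll": 0},{"claw": 0,"x": 0,"y": 0,"z": -0.014,"roll": 0},{"claw": 0,"x": 0,"y": 0,"z": -0.014,"roll": 0},{"claw": 0,"x": 0,"y": 0,"z": 0,"roll": 0}]'

```text
clock: 13.85
tcp_pos: [0.6214, -0.0338, 0.0531]
eef_rot: [-179.9, -0.1, 73.1]
force: [0.3, 7.6, 1.3]
finger_gap: 0.0006
grasp_force: 4.3
```

```bash
cat >> h.py <<'E'
def lev(s=None):
    "lever angle from the fingertip's inner edge resting on the blade (h 8)"
    o=arm.get_obs();c=C(o["tcp_pos"])*1000;e=np.array([c[0]-9.5-27,c[2]-11-82]);f=o["force"];r=np.hypot(*e)
    th=np.arctan2(e[0],-e[1])-np.arcsin(8/r);fo,fz=-f@OUT,-f[2]
    print("theta %.2f s %.1f closing torque %.3f |F| %.1f body clear corner o %.1f z %.1f"%(th,np.sqrt(r*r-64),(e[0]*-fz+e[1]*fo)/1e3,np.linalg.norm(f),c[0]-37.5,c[2]+55))
E
python3 -c "
from h import *
st();lev()"
```

```text
t13.85 o 71.1 lat -10.0 z 53.1 yaw 73.13 F out 7.4 lat -1.9 z 1.3 gap 0.6 grip 4.3
theta 0.56 s 52.2 closing torque 0.337 |F| 7.7 body clear corner o 33.6 z 108.1
```

send_rows --targets '[{"claw": 0,"x": -0.011,"y": 0.003,"z": -0.017,"roll": 0},{"claw": 0,"x": -0.012,"y": 0.003,"z": -0.017,"roll": 0},{"claw": 0,"x": 0,"y": 0,"z": 0,"roll": 0}]'

```text
clock: 14.15
tcp_pos: [0.6201, -0.0391, 0.0629]
eef_rot: [-179.7, -0.2, 73.2]
force: [-1.3, 10.1, 2.9]
finger_gap: 0.0004
grasp_force: 6.2
```

```bash
python3 -c "
from h import *
st();lev()"
```

```text
t14.15 o 65.7 lat -9.7 z 62.9 yaw 73.18 F out 9.3 lat -4.1 z 2.9 gap 0.4 grip 6.2
theta 0.58 s 41.2 closing torque 0.364 |F| 10.6 body clear corner o 28.2 z 117.9
```

send_rows --targets '[{"claw": 0,"x": -0.008,"y": -0.003,"z": -0.011,"roll": 0},{"claw": 0,"x": -0.008,"y": -0.001,"z": -0.01,"roll": 0},{"claw": 0,"x": 0,"y": 0,"z": 0,"roll": 0}]'

```text
clock: 14.45
tcp_pos: [0.6186, -0.0418, 0.0694]
eef_rot: [-179.8, -0.3, 73.2]
force: [0.6, 12.2, 1.4]
finger_gap: 0.0005
grasp_force: 6.2
```

```bash
python3 -c "
from h import *
st();lev()"
```

```text
t14.45 o 62.6 lat -10.3 z 69.4 yaw 73.25 F out 11.9 lat -2.9 z 1.4 gap 0.5 grip 6.2
theta 0.61 s 34.3 closing torque 0.318 |F| 12.3 body clear corner o 25.1 z 124.4
```

send_rows --targets '[{"claw": 0,"x": -0.007,"y": -0.002,"z": -0.008,"roll": 0},{"claw": 0,"x": -0.006,"y": 0,"z": -0.007,"roll": 0},{"claw": 0,"x": 0,"y": 0,"z": 0,"roll": 0}]'

```text
clock: 14.75
tcp_pos: [0.6179, -0.0435, 0.0741]
eef_rot: [-179.9, -0.5, 73.3]
force: [2.3, 15.2, 1.5]
finger_gap: 0.0005
grasp_force: 7.0
```

```bash
python3 -c "
from h import *
st();lev()"
```

```text
t14.75 o 60.8 lat -10.5 z 74.1 yaw 73.32 F out 15.2 lat -2.1 z 1.5 gap 0.5 grip 7.0
theta 0.65 s 29.7 closing torque 0.322 |F| 15.4 body clear corner o 23.3 z 129.1
```

send_rows --targets '[{"claw": 0,"x": -0.002,"y": 0,"z": 0.005,"roll": 0},{"claw": 0,"x": -0.003,"y": 0,"z": 0.001,"roll": 0},{"claw": 0,"x": 0,"y": 0,"z": 0,"roll": 0}]'

```text
clock: 15.05
tcp_pos: [0.6175, -0.0449, 0.0723]
eef_rot: [-179.9, -0.5, 73.3]
force: [2.1, 15.4, 2.0]
finger_gap: 0.0006
grasp_force: 7.4
```

```bash
python3 -c "
from h import *
st();lev()"
```

```text
t15.05 o 59.3 lat -10.5 z 72.3 yaw 73.33 F out 15.4 lat -2.4 z 2.0 gap 0.6 grip 7.4
theta 0.57 s 29.7 closing torque 0.362 |F| 15.7 body clear corner o 21.8 z 127.3
```

send_rows --targets '[{"claw": 0,"x": -0.005,"y": 0,"z": -0.001,"roll": 0},{"claw": 0,"x": -0.004,"y": 0,"z": -0.001,"roll": 0},{"claw": 0,"x": 0,"y": 0,"z": 0,"roll": 0}]'

```text
clock: 15.35
tcp_pos: [0.6173, -0.0453, 0.0727]
eef_rot: [-179.9, -0.6, 73.4]
force: [4.0, 19.1, -1.6]
finger_gap: 0.0005
grasp_force: 8.2
```

```bash
python3 -c "
from h import *
st();lev()"
```

```text
t15.35 o 58.9 lat -10.7 z 72.7 yaw 73.42 F out 19.5 lat -1.6 z -1.6 gap 0.5 grip 8.2
theta 0.57 s 29.2 closing torque 0.359 |F| 19.6 body clear corner o 21.4 z 127.7
```

Torque bookkeeping says only the push direction is poor here: 19.6 N, almost horizontal and with sliding friction. I'll back off under control and restart higher on the lever, pressing square to it.

send_rows --targets '[{"claw": 0,"x": 0.01,"y": 0,"z": -0.004,"roll": 0},{"claw": 0,"x": 0.012,"y": 0,"z": -0.007,"roll": 0},{"claw": 0,"x": 0.014,"y": 0,"z": -0.012,"roll": 0},{"claw": 0,"x": 0.014,"y": 0,"z": -0.016,"roll": 0},{"claw": 0,"x": 0,"y": 0,"z": -0.01,"roll": 0},{"claw": 0,"x": 0,"y": 0,"z": -0.01,"roll": 0},{"claw": 0,"x": 0,"y": 0,"z": 0,"roll": 0}]'

```text
clock: 16.05
tcp_pos: [0.6202, -0.0422, 0.0907]
eef_rot: [-180.0, 0.0, 73.0]
force: [-0.8, 2.2, 2.1]
finger_gap: 0.0003
grasp_force: 1.6
```

```bash
python3 -c "
from h import *
st();lev()"
```

```text
t16.05 o 62.7 lat -8.7 z 90.7 yaw 72.99 F out 1.9 lat -1.4 z 2.1 gap 0.3 grip 1.6
theta 1.17 s 25.1 closing torque 0.060 |F| 3.2 body clear corner o 25.2 z 145.7
```

send_rows --targets '[{"claw": 0,"x": -0.006,"y": 0.002,"z": 0.013,"roll": 0},{"claw": 0,"x": -0.006,"y": 0,"z": 0.013,"roll": 0},{"claw": 0,"x": 0,"y": 0,"z": 0,"roll": 0}]'

```text
clock: 16.35
tcp_pos: [0.62, -0.0439, 0.0832]
eef_rot: [-179.9, -0.1, 73.0]
force: [-2.6, 5.3, 10.5]
finger_gap: 0.0004
grasp_force: 5.3
```

```bash
python3 -c "
from h import *
st();lev()"
```

```text
t16.35 o 60.9 lat -8.4 z 83.2 yaw 73.03 F out 4.4 lat -4.0 z 10.5 gap 0.4 grip 5.3
theta 0.88 s 25.1 closing torque 0.299 |F| 12.0 body clear corner o 23.4 z 138.2
```

send_rows --targets '[{"claw": 0,"x": -0.007,"y": -0.003,"z": 0.005,"roll": 0},{"claw": 0,"x": -0.007,"y": 0,"z": 0.005,"roll": 0},{"claw": 0,"x": 0,"y": 0,"z": 0,"roll": 0}]'

```text
clock: 16.65
tcp_pos: [0.6195, -0.0452, 0.0811]
eef_rot: [179.9, -0.3, 73.1]
force: [-1.3, 9.7, 10.1]
finger_gap: 0.0003
grasp_force: 6.8
```

```bash
python3 -c "
from h import *
st();lev()"
```

```text
t16.65 o 59.6 lat -8.6 z 81.1 yaw 73.12 F out 8.9 lat -4.0 z 10.1 gap 0.3 grip 6.8
theta 0.78 s 24.7 closing torque 0.340 |F| 14.1 body clear corner o 22.1 z 136.1
```

send_rows --targets '[{"claw": 0,"x": -0.006,"y": -0.004,"z": 0.006,"roll": 0},{"claw": 0,"x": 0,"y": 0,"z": 0,"roll": 0}]'

```text
clock: 16.85
tcp_pos: [0.619, -0.046, 0.0798]
eef_rot: [179.8, -0.3, 73.2]
force: [1.3, 9.9, 9.1]
finger_gap: 0.0005
grasp_force: 7.1
```

```bash
python3 -c "
from h import *
st();lev()"
```

```text
t16.85 o 58.7 lat -8.8 z 79.8 yaw 73.16 F out 9.9 lat -1.6 z 9.1 gap 0.5 grip 7.1
theta 0.72 s 24.6 closing torque 0.333 |F| 13.5 body clear corner o 21.2 z 134.8
```

send_rows --targets '[{"claw": 0,"x": -0.006,"y": -0.001,"z": 0.006,"roll": 0},{"claw": 0,"x": 0,"y": 0,"z": 0,"roll": 0}]'

```text
clock: 17.05
tcp_pos: [0.6186, -0.0472, 0.078]
eef_rot: [179.8, -0.4, 73.2]
force: [2.0, 11.7, 9.3]
finger_gap: 0.0005
grasp_force: 7.2
```

send_rows --targets '[{"claw": 0,"x": -0.006,"y": 0,"z": 0.005,"roll": 0},{"claw": 0,"x": 0,"y": 0,"z": 0,"roll": 0}]'

```text
clock: 17.25
tcp_pos: [0.6181, -0.0487, 0.0762]
eef_rot: [179.8, -0.4, 73.2]
force: [1.8, 12.1, 7.2]
finger_gap: 0.0007
grasp_force: 7.0
```

```bash
python3 -c "
from h import *
st();lev()"
```

```text
t17.25 o 55.9 lat -8.9 z 76.2 yaw 73.19 F out 12.1 lat -1.7 z 7.2 gap 0.7 grip 7.0
theta 0.54 s 24.3 closing torque 0.341 |F| 14.1 body clear corner o 18.4 z 131.2
```

send_rows --targets '[{"claw": 0,"x": -0.006,"y": 0,"z": 0.004,"roll": 0},{"claw": 0,"x": 0,"y": 0,"z": 0,"roll": 0}]'

```text
clock: 17.45
tcp_pos: [0.6174, -0.0504, 0.0746]
eef_rot: [179.8, -0.4, 73.2]
force: [3.7, 11.5, 4.6]
finger_gap: 0.0006
grasp_force: 6.3
```

send_rows --targets '[{"claw": 0,"x": -0.004,"y": 0,"z": 0.003,"roll": 0},{"claw": 0,"x": 0,"y": 0,"z": 0,"roll": 0}]'

```text
clock: 17.65
tcp_pos: [0.6167, -0.0525, 0.073]
eef_rot: [179.8, -0.3, 73.2]
force: [4.6, 8.2, -0.2]
finger_gap: 0.0007
grasp_force: 4.7
```

```bash
python3 -c "
from h import *
st();lev()"
```

```text
t17.65 o 51.7 lat -9.1 z 73.0 yaw 73.17 F out 9.2 lat 2.0 z -0.2 gap 0.7 grip 4.7
theta 0.33 s 23.8 closing torque 0.180 |F| 9.4 body clear corner o 14.2 z 128.0
```

send_rows --targets '[{"claw": 0,"x": -0.004,"y": 0,"z": -0.008,"roll": 0},{"claw": 0,"x": -0.004,"y": 0,"z": -0.005,"roll": 0},{"claw": 0,"x": 0,"y": 0,"z": 0,"roll": 0}]'

```text
clock: 17.95
tcp_pos: [0.6149, -0.0533, 0.0758]
eef_rot: [180.0, -0.3, 73.2]
force: [5.3, 12.5, -3.4]
finger_gap: 0.0004
grasp_force: 6.3
```

```bash
python3 -c "
from h import *
st();lev()"
```

```text
t17.95 o 50.6 lat -10.6 z 75.8 yaw 73.22 F out 13.5 lat 1.5 z -3.4 gap 0.4 grip 6.3
theta 0.32 s 20.7 closing torque 0.184 |F| 14.0 body clear corner o 13.1 z 130.8
```

send_rows --targets '[{"claw": 0,"x": -0.003,"y": 0,"z": 0.003,"roll": 0},{"claw": 0,"x": 0,"y": 0,"z": 0,"roll": 0}]'

```text
clock: 18.15
tcp_pos: [0.6142, -0.0552, 0.0746]
eef_rot: [-180.0, -0.3, 73.2]
force: [4.2, 11.5, -3.2]
finger_gap: 0.0006
grasp_force: 6.0
```

```bash
python3 -c "
from h import *
st();lev()"
```

```text
t18.15 o 48.5 lat -10.8 z 74.6 yaw 73.20 F out 12.2 lat 0.7 z -3.2 gap 0.6 grip 6.0
theta 0.21 s 20.4 closing torque 0.186 |F| 12.7 body clear corner o 11.0 z 129.6
```

send_rows --targets '[{"claw": 0,"x": 0.006,"y": 0,"z": -0.007,"roll": 0},{"claw": 0,"x": 0,"y": 0,"z": -0.008,"roll": 0},{"claw": 0,"x": 0,"y": 0,"z": 0,"roll": 0}]'

```text
clock: 18.45
tcp_pos: [0.6135, -0.0563, 0.0792]
eef_rot: [-179.9, -0.1, 73.1]
force: [-0.2, 5.4, -1.1]
finger_gap: 0.0006
grasp_force: 3.2
```

```bash
python3 -c "
from h import *
st();lev()"
```

```text
t18.45 o 47.3 lat -11.1 z 79.2 yaw 73.08 F out 5.1 lat -1.7 z -1.1 gap 0.6 grip 3.2
theta 0.19 s 15.6 closing torque 0.058 |F| 5.5 body clear corner o 9.8 z 134.2
```

send_rows --targets '[{"claw": 0,"x": -0.006,"y": 0,"z": -0.002,"roll": 0},{"claw": 0,"x": 0,"y": 0,"z": 0,"roll": 0}]'

```text
clock: 18.65
tcp_pos: [0.6134, -0.0564, 0.0793]
eef_rot: [-179.9, -0.2, 73.1]
force: [3.9, 9.1, -5.9]
finger_gap: 0.0001
grasp_force: 4.7
```

send_rows --targets '[{"claw": 0,"x": -0.006,"y": 0,"z": 0,"roll": 0},{"claw": 0,"x": 0,"y": 0,"z": 0,"roll": 0}]'

```text
clock: 18.85
tcp_pos: [0.6133, -0.0564, 0.0793]
eef_rot: [-179.9, -0.3, 73.2]
force: [4.0, 11.2, -6.0]
finger_gap: 0.0004
grasp_force: 6.1
```

```bash
python3 -c "
from h import *
st();lev()"
```

```text
t18.85 o 47.1 lat -11.2 z 79.3 yaw 73.21 F out 11.9 lat 0.6 z -6.0 gap 0.4 grip 6.1
theta 0.18 s 15.4 closing torque 0.099 |F| 13.4 body clear corner o 9.6 z 134.3
```

```bash
python3 - <<'E'
from h import *
for c in("scene","wrist","side"):
    i,K,T=cam(c)
    for q in ("lever","lever_lip","loop"):
        for d in arm.silhouettes(q,c)[:1]:
            v,u=np.nonzero(d["region"]);print(c,q,round(d["p"],2),np.round(d["xy"],1),len(u),"u",u.min(),u.max(),"v",v.min(),v.max())
    for th in (0,.1,.2):
        P=[W((27+s*np.sin(th)+h*np.cos(th))/1e3,l/1e3,(82-s*np.cos(th)+h*np.sin(th))/1e3) for s,h,l in((70,9,-13),(70,9,13),(50,8,-13),(50,8,13))]
        print(c,th,np.round(proj(K,T,P)).tolist())
E
```

```text
scene lever 0.49 [271.6 309. ] 36 u 271 275 v 299 314
scene lever_lip 0.16 [326.4 203.7] 410 u 310 382 v 194 212
scene loop 0.48 [444.4 237.3] 629 u 419 469 v 217 257
scene 0 [[272.0, 307.0], [273.0, 316.0], [271.0, 300.0], [273.0, 310.0]]
scene 0.1 [[276.0, 306.0], [277.0, 316.0], [274.0, 299.0], [275.0, 309.0]]
scene 0.2 [[279.0, 305.0], [280.0, 315.0], [276.0, 298.0], [278.0, 308.0]]
wrist lever 0.86 [342.1 287.7] 981 u 317 366 v 277 338
wrist lever_lip 0.94 [347.5 286.7] 899 u 316 366 v 278 352
wrist 0 [[317.0, 284.0], [362.0, 284.0], [317.0, 301.0], [365.0, 300.0]]
wrist 0.1 [[317.0, 274.0], [362.0, 274.0], [317.0, 293.0], [366.0, 293.0]]
wrist 0.2 [[317.0, 264.0], [363.0, 264.0], [317.0, 286.0], [367.0, 286.0]]
side lever_lip 0.65 [415.8 276.2] 40 u 390 417 v 272 279
side loop 0.61 [394.9 279. ] 62 u 389 417 v 272 280
side 0 [[385.0, 314.0], [399.0, 311.0], [386.0, 307.0], [401.0, 304.0]]
side 0.1 [[384.0, 310.0], [398.0, 308.0], [385.0, 304.0], [400.0, 301.0]]
side 0.2 [[382.0, 307.0], [397.0, 304.0], [384.0, 302.0], [399.0, 299.0]]
```

send_rows --targets '[{"claw": 0,"x": -0.005,"y": 0,"z": 0.002,"roll": 0},{"claw": 0,"x": 0,"y": 0,"z": 0,"roll": 0},{"claw": 0,"x": 0,"y": 0,"z": 0,"roll": 0}]'

```text
clock: 19.75
tcp_pos: [0.6134, -0.0565, 0.0793]
eef_rot: [-180.0, -0.4, 73.3]
force: [3.9, 14.2, -3.5]
finger_gap: 0.0005
grasp_force: 7.2
```

```bash
python3 -c "
from h import *
st();lev()"
```

```text
t19.75 o 47.0 lat -11.2 z 79.3 yaw 73.27 F out 14.8 lat -0.3 z -3.5 gap 0.5 grip 7.2
theta 0.18 s 15.3 closing torque 0.166 |F| 15.2 body clear corner o 9.5 z 134.3
```

send_rows --targets '[{"claw": 0,"x": -0.001,"y": 0,"z": 0,"roll": 0},{"claw": 0,"x": 0,"y": 0,"z": 0,"roll": 0},{"claw": 0,"x": 0,"y": 0,"z": 0,"roll": 0},{"claw": 0,"x": 0,"y": 0,"z": 0,"roll": 0},{"claw": 0,"x": 0,"y": 0,"z": 0,"roll": 0},{"claw": 0,"x": 0,"y": 0,"z": 0,"roll": 0},{"claw": 0,"x": 0,"y": 0,"z": 0,"roll": 0},{"claw": 0,"x": 0,"y": 0,"z": 0,"roll": 0}]'

```text
clock: 20.55
tcp_pos: [0.6134, -0.0565, 0.0793]
eef_rot: [-180.0, -0.4, 73.3]
force: [3.8, 14.6, -2.8]
finger_gap: 0.0004
grasp_force: 7.4
```

send_rows --targets '[{"claw": 0,"x": 0.02,"y": 0,"z": 0,"roll": 0},{"claw": 0,"x": 0.03,"y": 0,"z": 0,"roll": 0},{"claw": 0,"x": 0.1,"y": 0,"z": 0,"roll": 0},{"claw": 0,"x": 0.05,"y": 0,"z": -0.1,"roll": 0},{"claw": 0,"x": 0,"y": 0,"z": -0.15,"roll": 0},{"claw": 0,"x": 0,"y": 0,"z": -0.15,"roll": 0},{"claw": 0,"x": 0,"y": 0,"z": 0,"roll": 0},{"claw": 0,"x": 0,"y": 0,"z": 0,"roll": 0}]'

```text
clock: 21.35
tcp_pos: [0.6307, -0.0072, 0.2016]
eef_rot: [179.8, 0.0, 72.9]
force: [0.6, -0.1, -0.2]
finger_gap: 0.0004
grasp_force: 0.0
```

```bash
python3 - <<'E'
from h import *
st()
for c in("scene","wrist"):
    i,K,T=cam(c);np.savez("f_%s.npz"%c,i=i,K=K,T=T)
    for q in ("lever","lever_lip","loop_bar","keeper","lid"):
        for d in arm.silhouettes(q,c)[:1]:
            v,u=np.nonzero(d["region"]);print(c,q,round(d["p"],2),np.round(d["xy"],1),len(u),"u",u.min(),u.max(),"v",v.min(),v.max())
    for th in (0,.1,.2):
        P=[W((27+s*np.sin(th)+h*np.cos(th))/1e3,l/1e3,(82-s*np.cos(th)+h*np.sin(th))/1e3) for s,h,l in((70,9,-13),(70,9,13),(0,8,-13),(0,8,13))]
        print(c,th,np.round(proj(K,T,P)).tolist())
    print(c,"bar",np.round(proj(K,T,[W(.015,0,.124),W(.015,0,.129),W(.0215,0,.1265),W(.0215,0,.1315)])).tolist())
E
```

```text
t21.35 o 99.2 lat -8.6 z 201.6 yaw 72.91 F out 0.1 lat 0.6 z -0.2 gap 0.4 grip 0.0
scene lever 0.73 [267.6 289.8] 246 u 259 275 v 263 314
scene lever_lip 0.52 [263.8 291.4] 190 u 258 275 v 262 313
scene loop_bar 0.42 [261.4 280.1] 17 u 261 264 v 276 280
scene keeper 0.93 [200.5 283.6] 13373 u 142 263 v 216 350
scene lid 0.63 [201.3 288.9] 13434 u 142 263 v 215 350
scene 0 [[272.0, 307.0], [273.0, 316.0], [270.0, 281.0], [272.0, 291.0]]
scene 0.1 [[276.0, 306.0], [277.0, 316.0], [270.0, 281.0], [271.0, 291.0]]
scene 0.2 [[279.0, 305.0], [280.0, 315.0], [270.0, 281.0], [271.0, 291.0]]
scene bar [[259.0, 271.0], [259.0, 269.0], [262.0, 270.0], [262.0, 268.0]]
wrist lever 0.98 [332.7 287.5] 391 u 320 348 v 279 313
wrist lever_lip 0.93 [336.6 287. ] 480 u 319 348 v 279 343
wrist loop_bar 0.19 [337.  287.5] 420 u 319 348 v 279 319
wrist keeper 0.65 [487.5 414.3] 7840 u 107 570 v 389 441
wrist lid 0.84 [485.8 414.8] 7856 u 107 570 v 389 441
wrist 0 [[319.0, 283.0], [347.0, 283.0], [318.0, 323.0], [353.0, 322.0]]
wrist 0.1 [[319.0, 277.0], [347.0, 277.0], [318.0, 323.0], [353.0, 323.0]]
wrist 0.2 [[319.0, 271.0], [348.0, 270.0], [318.0, 324.0], [353.0, 324.0]]
wrist bar [[338.0, 381.0], [338.0, 386.0], [338.0, 375.0], [338.0, 380.0]]
```

```bash
python3 -c "
from h import *
print(arm.close_job())"
```

```text
the job is handed in; nothing more can be done
None
```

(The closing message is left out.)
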